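Sort the lamp caps, fit the good one and hold it half-way to its lock

TASK

Two microscope lamp caps are back from inspection: first stand the rejected one (long bar tag on its wing) upright in the steel tray and let go. Then put the passed one (small round tag) into the lamp house socket, lugs through the slots, press it flush, and twist it clockwise to the half-way mark (the single rib), never so far that it clicks into the lock at the twin ribs. The socket springs back, so finish while still gripping the cap and holding it at that mark; leave all else on the bench where it is.

Things in the scene. Friction and masses are not known exactly. Their poses are not given: they have to be found in the camera images.
- good_cap_wing (a point): Passed cap, grey plastic, upright on the bench, 0.11 kg. Point: centre of its wing, on the axis, 37 mm above the underside; z up, x along the wing. Wing: bar 44 long (x), 16 thick (y), 30 mm tall, on a disc 60 in diameter, 8 mm thick, whose top is 15 mm below the point; noses on the rim along +x, -x reach 36 mm from the axis. On the wing's top a round metal tag, 15 mm wide, 3 high.
- good_cap_foot (a point): Centre of the passed cap's underside, same axes. Under the disc a plug 37 mm in diameter, 14 mm long (foot tapered to 32) carries two lugs at its lower end, along +x and -x, in line with the wing: 8 mm wide, 8 mm tall, reaching 25.5 mm from the axis. The cap is the same after a half turn.
- reject_cap_wing (a point): Rejected cap: the same cap in every size, its point and axes in the same place (wing centre, 37 mm above the underside), but the metal tag on top of the wing is a bar 40 mm long, 7 mm wide, 3 mm high.
- reject_tray: Fixed open square steel tray, 130 x 130 mm outside, 22 mm high, walls and floor 5 mm thick. Origin: centre of its underside, on the bench; x, y along its sides.
- socket_mouth (a point): Centre of the socket's mouth on the lamp house, at the flange's top, 77 mm above the bench; z up. Flange 4 mm thick, opening 41 mm in diameter, two lug slots along +x and -x, 12 mm wide at the opening and wider outside, to 28 mm from the axis. Cap x goes along this x, either way round. Flush: disc on flange, wing centre 23 mm above this point; 2 mm of vertical play once twisted.
- lamp: The fixed lamp house: dark box 110 x 110 x 55 mm with the aluminium socket, 66 mm in diameter, on top. Origin: centre of its underside; x along the slots. In the socket the cap turns clockwise seen from above (negative about z): half-way mark at 45 degrees from the slots, lock (twin ribs) at 90; click balls are felt from about 65. A stop blocks the other way.
- half_mark: Half-way mark: a single aluminium rib, 14 x 5 x 20 mm, upright on the outside of the socket, and one opposite. Fixed to the lamp house; origin on the socket's axis 55 mm above the bench; x points along the two ribs, 45 degrees clockwise from the slots. The cap's wing must end along this x, either way round.
- drive_ring (a joint): Turn of the sprung ring in the socket, rad, clockwise from above positive. 0 at rest; the lugs meet it after about 0.12 rad of twist, so it reads the cap's turn less 0.12: about 0.67 at the half-way mark, 1.45 at the lock; clicked beyond 1.15. Its spring pushes back, 0.02 N m at rest, 0.08 half-way, 0.14 at the lock.
- objective: Bystander: black microscope objective standing on the bench, 38 mm in diameter, 52 mm tall. Origin at the centre of its underside.
- blank_cap: Bystander: round grey screw cap without wing or tag, 60 mm in diameter, 26 mm tall. Origin at the centre of its underside.
- stub: Bystander: small brass sample stub, 26 mm in diameter, 20 mm tall. Origin at the centre of its underside.
- jar: Bystander: amber jar, 56 mm in diameter, 75 mm tall. Origin at the centre of its underside.
- screwdriver: Bystander: screwdriver lying on the bench along its x. Origin below its middle.
- brush: Bystander: brush lying on the bench along its x. Origin below its middle.
- dish: Bystander: shallow glass dish, 90 mm in diameter, 16 mm tall. Origin at the centre of its underside.
Not all that is in view belongs to the job. Leave any red or yellow look-alike of the part that bears good_cap_wing alone.

How it is judged (in metres and radians):
On the way, in this order (a step that is already met when the one before it is completed fails the run):
1. The rejected cap stands upright in the tray, let go (horizontal distance between reject_cap_wing and reject_tray below 0.04 m and z of reject_cap_wing in the frame of reject_tray below 0.048 m and angle between reject_cap_wing's own z axis and vertical below 0.12 rad and contact force between the fingers and reject_cap below 0.1 N and linear speed of reject_cap below 0.03 m/s), for 0.2 s.
2. The passed cap sits flush in the socket, its lugs still at the slots (horizontal distance between good_cap_wing and socket_mouth below 0.004 m and z of good_cap_wing in the frame of socket_mouth below 0.0258 m and angle between good_cap_wing's own z axis and vertical below 0.1 rad and angle between the x axis of good_cap_wing and the x axis of socket_mouth, either way round below 0.3 rad), for 0.05 s.
At the end, for the whole second after the job is handed in: The passed cap is gripped (over 2 N), at rest, flush in the socket (4 mm from the axis, 2.8 mm from flush, tilt 0.1 rad) with its wing within 0.14 rad of the half-way mark; the rejected cap stands free and upright in the tray, within 40 mm of its centre (all of step 1 and horizontal distance between good_cap_wing and socket_mouth below 0.004 m and z of good_cap_wing in the frame of socket_mouth below 0.0258 m and angle between good_cap_wing's own z axis and vertical below 0.1 rad and angle between the x axis of good_cap_wing and the x axis of half_mark, either way round below 0.14 rad and value of joint drive_ring above 0.4 rad and velocity of joint drive_ring between -0.1 and 0.1 rad/s and contact force between the fingers and good_cap above 2 N); the arm keeps its last pose, push and grip.
It fails at once if The cap was turned on until it clicked towards the lock (ring past 1.15 rad) (value of joint drive_ring above 1.15 rad).
It fails at once if Another thing on the bench was moved by more than 30 mm (distance of any of objective, blank_cap, stub, jar, screwdriver, brush, dish from where it was at the start of the episode above 0.03 m).
It also fails if it takes over 67 s, if anything falls off the work surface, if the arm or the gripper's body presses on something with over 40 N, if the wrist force passes 120 N, or if a joint passes its speed limit or range.

ROBOT

A 7-joint arm with a two-finger parallel gripper is mounted at the origin on the work surface. World frame = base frame: x ahead of the robot, y to its left, z up, the work surface at z = 0. Lengths are in m, angles in degrees, forces in N, time in s.
With the tool pointing down it reaches from about 0.425 to 0.8 m from the base axis. Payload 8.3 kg.
Tool frame: the origin (TCP) lies on the mounting face of the last link; the fingertips stand 173 mm ahead of it and the grasp point (between the pads) lies 155 mm ahead of it (ctrl.tcp_to_grasp is the distance from the TCP to the grasp point, in m); z points along the fingers, y is the direction in which the jaws open and shut (so a half turn about z gives the same grasp; the last joint's range is limited). The gripper opens to 85 mm and grips with 20 to 120 N. Pads are 22 mm wide; open, the fingers measure 114 mm over their backs; the gripper's body (76 mm by 85 mm) begins 54 mm behind the grasp point. The pads swing forward as they close: fully open they stand 13 mm farther back than shut.
Start: joints at [62.859, 21.967, 0.94, 78.501, -0.361, 79.538, -2.664], TCP at [0.25, -0.573, 0.405] pointing down, gripper open.
Joint ranges: [-169.22, 169.22], [-14.56, 117.87], [-87.37, 89.26], [10.42, 133.3], [-82.24, 262.24], [0.94, 117.77], [-172.7, 172.7]. Speed limits (degrees/s): [136.94, 136.94, 172.46, 172.46, 180, 180, 180].

INTERFACE

Orientations are given as [roll, pitch, yaw] about the fixed x, y, z axes, in that order (R = Rz(yaw) Ry(pitch) Rx(roll)).
In Python, from cell import ctrl, viewer gives the robot as it stands.
- The arm moves only by the shell command python3 -m jog 'ROWS' [FORCE]. ROWS is text: rows parted by semicolons, each of 5 numbers parted by spaces: the finger opening in m, from 0 to 0.0854, then the shift along the tool's x, y, z in m, then the turn about the tool's z in rad. In form: grip x y z twist; .... A call has 1 to 12 rows; each row shifts and turns the pose as measured when the row begins, along the tool's axes as they then stand; what a row does not reach is not made up. A row lasts 1/8 s, in which the tool goes at most 62.5 mm and 10.7 degrees, less where a joint would pass 70% of its speed; a pose out of reach is approached as far as the arm can. A call is refused whole if a number of a shift passes 0.0625 or a number of a turn 0.188, either way. A call with a gripper value outside its range is refused whole. The fingers move at their own pace and stop on an object; FORCE is the grip in N (left out, the last holds). Time passes only in rows, so rows that do not move let the fingers close. It gives the time, the measured TCP pose, the force and the opening at its end, in the units of the state.
- ctrl.get_state(): the state, without advancing time (a new reading comes with each control period).
- viewer.snapshot(name): name is "scene" or "top"; returns (picture, depth): 400x640x3 uint8, red, green, blue; 400x640 float32, m along the optical axis (not along the pixel's ray), 0 where there is no reading.
- viewer.calibration(name): a dict with "K" (3x3 intrinsics, pixels), "D" ([k1, k2, p1, p2, k3] as OpenCV has them; the pictures are not rectified), "extrinsics" (4x4, takes a point from world to camera coordinates). Camera axes: x right, y up, looking along -z (the intrinsics and any distortion apply to the point x, -y, -z); pixel columns grow to the right and rows downward; lengths in m; the calibration is good to about 2 mm. A picture is of the moment at which its call begins. calibration takes no time and is no camera call.
- ctrl.hand_in(): hands the job in, once; it reports no verdict.
The state is a dict: "time_s": time; "qpos": joint angles; "qd": joint speeds; "joint_torque": joint torques, N m; "ee_pos": TCP position; "ee_rot": TCP orientation; "contact_force": force on the tool from outside, world axes, zero at the start; "torque": the same for the moment, N m; "grip_width": finger opening in m.
Only numpy, scipy, OpenCV 4.12 (cv2) and the standard library are available. Lean on these libraries where they do the work, as an engineer would, in place of code of your own. Each camera call takes 0.05 s, during which the arm holds its last target.

## Working session

There is one attempt and no reset: what is moved stays moved. The work goes in short steps, Python scripts to look and compute and a shell command to move; the robot and the scene stay as the last step left them, time stands still between calls to the robot, and variables do not carry over. Pictures are saved under pics/ and viewed, and the job is handed in when it is done.

```bash
ls; mkdir -p pics; cat > snap.py <<'E'
import cv2,sys,numpy as np
from cell import ctrl,viewer
def snap(n,f):
    p,d=viewer.snapshot(n); np.savez('pics/'+f+'.npz',p=p,d=d)
    cv2.imwrite('pics/'+f+'.png',p[:,:,::-1]); return p,d
E
python3 - <<'E'
from snap import *
snap('top','top0');snap('scene','sc0')
for n in('top','scene'):
    c=viewer.calibration(n);print(n,c)
print(ctrl.get_state())
E
```

```text
pics
top {'K': array([[394.87841576,   0.        , 319.21327746],
       [  0.        , 394.87841576, 201.92339262],
       [  0.        ,   0.        ,   1.        ]]), 'D': array([-0.09172228,  0.        ,  0.        ,  0.        ,  0.        ]), 'extrinsics': array([[-0.01339504, -0.99967119,  0.02186511,  0.01531107],
       [ 0.99397331, -0.01093295,  0.1090758 , -0.51506087],
       [-0.10880088,  0.02319441,  0.99379293, -1.02233396],
       [ 0.        ,  0.        ,  0.        ,  1.        ]])}
scene {'K': array([[367.16348726,   0.        , 319.02245296],
       [  0.        , 367.16348726, 197.36018022],
       [  0.        ,   0.        ,   1.        ]]), 'D': array([-0.0488018,  0.       ,  0.       ,  0.       ,  0.       ]), 'extrinsics': array([[-0.07135068,  0.99741713,  0.00825471,  0.01461331],
       [-0.71696582, -0.05703845,  0.69477092,  0.33241312],
       [ 0.69344726,  0.04365403,  0.71918372, -1.28272543],
       [ 0.        ,  0.        ,  0.        ,  1.        ]])}
{'time_s': 0.1, 'qpos': array([62.86003875, 22.01230453,  0.93874313, 78.55372062, -0.36126059,
       79.5387792 , -2.66592299]), 'qd': array([ 0.1199799 , -0.10743141,  0.10458789, -0.18475831,  0.02890195,
        0.01883206,  0.01010912]), 'joint_torque': array([ 2.44340292e-03, -6.29133296e+01,  8.47109612e-01, -3.72757459e+01,
        1.66627241e-02,  1.05329553e-02, -8.32220394e-05]), 'ee_pos': array([ 0.24955921, -0.57286287,  0.40377071]), 'ee_rot': array([-1.79898026e+02,  1.43896074e-03,  2.35374928e+01]), 'contact_force': array([-0.16492674,  0.01342168,  0.30805486]), 'torque': array([ 0.02878645, -0.04948942, -0.01833224]), 'grip_width': 0.08509286621722083}
```

View pics/top0.png

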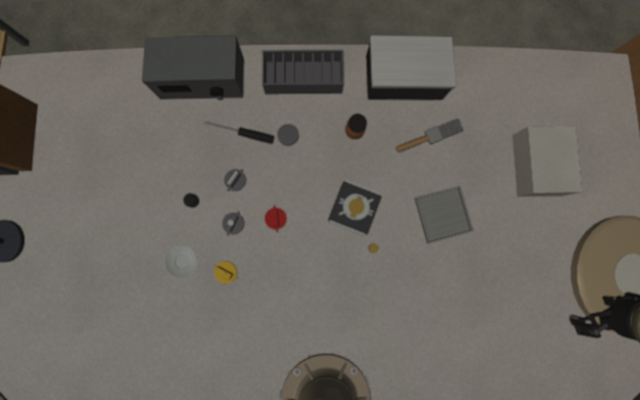

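View pics/sc0.png

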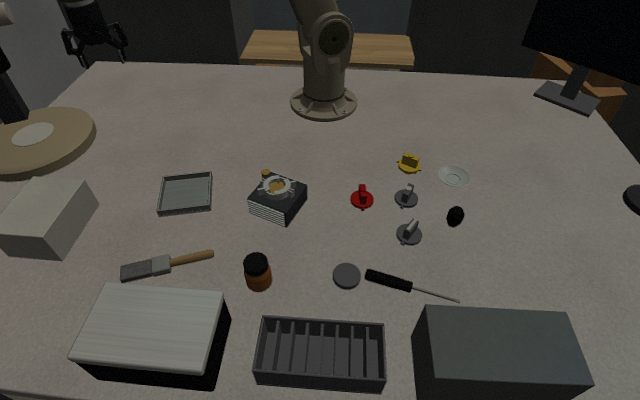

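The top view shows the bar-tagged cap at about (235,180), the round-tagged cap at (233,223), the lamp at (355,207) and the tray at (443,214). I'll zoom in on each.

```bash
python3 - <<'E'
import cv2,numpy as np
p=cv2.imread('pics/top0.png')
a=cv2.resize(p[150:250,200:280],None,fx=5,fy=5,interpolation=cv2.INTER_CUBIC)
b=cv2.resize(p[170:245,315:385],None,fx=5,fy=5,interpolation=cv2.INTER_CUBIC)
b=cv2.copyMakeBorder(b,0,a.shape[0]-b.shape[0],0,0,cv2.BORDER_CONSTANT)
cv2.imwrite('pics/z0.png',np.clip(np.hstack([a,b])*1.5,0,255))
E
```

```text
[ WARN:0@0.051] global loadsave.cpp:1063 imwrite_ Unsupported depth image for selected encoder is fallbacked to CV_8U.
```

View pics/z0.png

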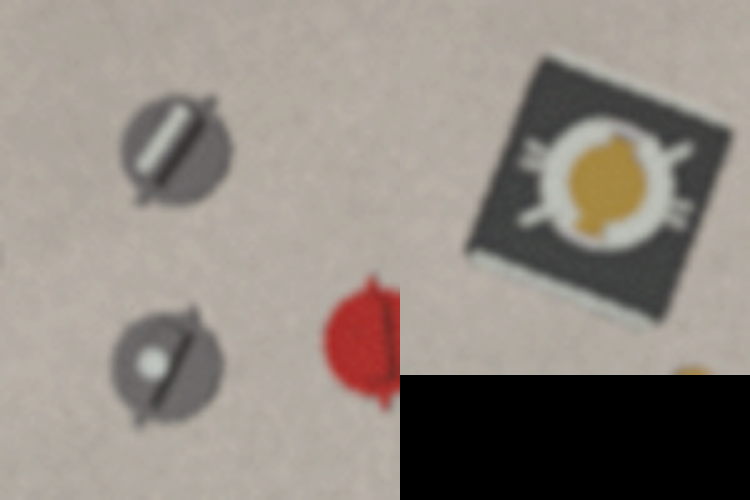

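Reject (bar tag), good (round tag), slots, single ribs and twin ribs are all clear to see. Next I'll measure them.

```bash
cat > geo.py <<'E'
import cv2,numpy as np
from cell import viewer
F=np.diag([1,-1,-1.])
def toplane(n,uv,z):
    c=viewer.calibration(n);E=c['extrinsics'];R=E[:3,:3];t=E[:3,3]
    u=cv2.undistortPoints(np.asarray(uv,float).reshape(-1,1,2),c['K'],c['D']).reshape(-1,2)
    d=(F@np.c_[u,np.ones(len(u))].T).T@R
    o=-R.T@t
    return o+d*((z-o[2])/d[:,2])[:,None]
def topix(n,P):
    c=viewer.calibration(n);E=c['extrinsics']
    q=(F@(E[:3,:3]@np.asarray(P,float).reshape(-1,3).T+E[:3,3:])).T
    return cv2.projectPoints(q,np.zeros(3),np.zeros(3),c['K'],c['D'])[0].reshape(-1,2)
def blob(mask,near,w=None):
    n,l,s,c=cv2.connectedComponentsWithStats(mask.astype(np.uint8))
    i=1+np.argmin(np.hypot(*(c[1:]-near).T)-0*s[1:,4]+100*(s[1:,4]<6))
    ys,xs=np.nonzero(l==i);return np.c_[xs,ys].astype(float)
def pca(P):
    m=P[:,:2].mean(0);w,v=np.linalg.eigh(np.cov((P[:,:2]-m).T));a=np.degrees(np.arctan2(v[1,1],v[0,1]))
    return m,a,np.sqrt(w)*np.sqrt(12)
E
python3 - <<'E'
from geo import *
p=np.load('pics/top0.npz');im=p['p'].astype(int);g=im.mean(2);d=p['d']
hsv=cv2.cvtColor(p['p'],cv2.COLOR_RGB2HSV)
print('vals',im[180,234],im[223,233],im[223,240],im[180,262],'depth',d[180,234],d[223,233],d[180,262])
def win(m,x0,x1,y0,y1):
    k=np.zeros_like(m);k[y0:y1,x0:x1]=m[y0:y1,x0:x1];return k
for nm,(x,y) in dict(rej=(235,180),good=(233,223)).items():
    disc=win(g<122,x-17,x+17,y-17,y+17)
    b=blob(disc,(x,y)); hull=cv2.convexHull(b.astype(np.float32)); 
    m=np.zeros(g.shape,np.uint8);cv2.drawContours(m,[hull.astype(np.int32)],-1,1,-1)
    full=np.argwhere(m)[:,::-1]
    W=toplane('top',b,.018); 
    c=toplane('top',full,.018)[:,:2].mean(0)
    r=np.hypot(*(W[:,:2]-c).T); far=W[r>.0325,:2]-c
    ang=np.degrees(.5*np.angle(np.sum(((far[:,0]+1j*far[:,1])**2))))
    tg=blob(win((g>130)&(m>0),x-9,x+9,y-9,y+9),(x,y)); 
    w=g[tg[:,1].astype(int),tg[:,0].astype(int)]-105
    T=toplane('top',tg,.055)
    print(nm,'disc c',c,'rmax',r.max(),'nose ang',ang,len(far),'tag',np.average(T[:,:2],axis=0,weights=w),pca(T),len(T))
br=(im[:,:,0]-im[:,:,2]>45)
b=blob(win(br,335,378,185,228),(357,207)); W=toplane('top',b,.077); print('gold',pca(W),len(b))
ring=win((g>130)&~br,335,380,185,230)
ringb=np.vstack([blob(ring,(357,207)),b])
dark=win(g<85,325,385,180,238);
# lamp box top outline (z=.055)
box=blob(win((g<85)|(g>0)&False,325,386,178,240),(355,210)); r=cv2.minAreaRect(box.astype(np.float32));pt=cv2.boxPoints(r);B=toplane('top',pt,.055)
print('box',B[:,:2].round(4),B[:,:2].mean(0),[np.hypot(*(B[i]-B[i-1])[:2]) for i in range(4)],np.degrees(np.arctan2(*(B[1]-B[0])[[1,0]])))
print(len(ringb),toplane('top',ringb,.077)[:,:2].mean(0))
cv2.imwrite('pics/m.png',np.hstack([ring[170:250,315:395],br[170:250,315:395]]).astype(np.uint8)*255)
t=win((g<118)&(g>60),405,485,180,250);tb=blob(t,(443,214));r=cv2.minAreaRect(tb.astype(np.float32));B=toplane('top',cv2.boxPoints(r),.022)
print('tray',B[:,:2].round(4),B[:,:2].mean(0),[np.hypot(*(B[i]-B[i-1])[:2]) for i in range(4)])
E
```

```text
vals [55 54 53] [85 86 83] [72 70 69] [118 113 108] depth 1.0249264 1.0129402 1.0821673Traceback (most recent call last):
  File "<stdin>", line 16, in <module>
  File "geo.py", line 16, in blob
    i=1+np.argmin(np.hypot(*(c[1:]-near).T)-0*s[1:,4]+100*(s[1:,4]<6))
        ~~~~~~~~~^^^^^^^^^^^^^^^^^^^^^^^^^^^^^^^^^^^^^^^^^^^^^^^^^^^^^
    return _wrapfunc(a, 'argmin', axis=axis, out=out, **kwds)
    return bound(*args, **kwds)
ValueError: attempt to get argmin of an empty sequence
```

```bash
python3 - <<'E'
import numpy as np
np.set_printoptions(linewidth=200)
g=np.load('pics/top0.npz')['p'].astype(int)
m=g.mean(2).astype(int)
print(m[168:194,221:250]);print(m[192:224,338:378]);print((g[192:224,338:378,0]-g[192:224,338:378,2]))
print(m[180:246:3,408:480:3])
E
```

```text
[[109 110 110 111 112 111 112 112 111 110 108 105 100  97  99 100 102 105 108 108 104 104 107 113 114 113 113 113 114]
 [108 109 110 109 110 109 111 110 107 104  98  92  85  82  82  81  86  92  96  95  87  86  98 109 114 115 114 113 112]
 [109 108 109 110 109 109 107 102  95  87  81  75  71  75  79  77  73  73  77  77  71  73  91 108 114 113 114 113 112]
 [110 109 109 109 109 106 100  89  79  73  68  66  70  84  98  96  80  65  64  66  67  75  95 109 113 112 112 113 112]
 [110 111 110 111 108 100  89  77  68  67  64  64  77  96 114 111  91  67  56  60  67  78  94 106 112 112 111 111 111]
 [109 112 111 110 103  91  78  69  68  65  63  69  87 108 116 108  87  65  50  52  63  72  83  97 107 111 112 112 111]
 [109 112 112 107  97  81  71  68  67  65  67  82 103 115 112  95  73  55  43  45  60  68  71  84 103 110 112 111 111]
 [110 110 109 102  87  73  68  67  67  67  78  99 113 117 102  80  60  45  38  46  60  65  67  74  95 108 111 111 112]
 [108 110 106  95  79  70  67  66  67  73  93 112 118 110  88  68  49  38  40  53  63  68  65  69  84 104 111 112 112]
 [107 109 104  90  74  67  67
[... 3821 characters left out ...]
4 112]
 [112 114 115 112 110  71  87  90  90  89  89  88  87  87  87  88  89  90  88  89  73  92 116 113]
 [112 113 114 113 115  73  86  90  88  87  86  87  89  87  88  87  87  88  88  88  82  79 109 115]
 [113 113 117 113 115  90  83  89  89  89  88  87  87  86  86  88  88  88  80  75  84  97 108 112]
 [115 111 111 111 115 107  74  87  89  88  87  87  89  88  82  78  78  86 100 110 111 112 109 111]
 [117 113 114 114 114 113  70  83  88  88  85  77  74  84  99 107 109 112 112 112 112 111 110 109]
 [116 112 115 113 112 112  80  80  74  81  92 101 109 111 112 113 112 113 110 111 111 110 110 112]
 [114 113 113 115 113 112 102  96 109 111 114 113 111 112 113 113 111 112 110 113 112 111 109 111]]
```

```bash
cat > meas.py <<'E'
import sys
from geo import *
def win(m,x0,x1,y0,y1):
    k=np.zeros_like(m);k[y0:y1,x0:x1]=m[y0:y1,x0:x1];return k
def cap(g,x,y,nm,z0=0):
    disc=win(g<91,x-18,x+18,y-18,y+18)
    b=blob(disc,(x,y)); m=np.zeros(g.shape,np.uint8);m[b[:,1].astype(int),b[:,0].astype(int)]=1
    cs,_=cv2.findContours(m,cv2.RETR_EXTERNAL,cv2.CHAIN_APPROX_NONE)
    f=np.zeros_like(m);cv2.drawContours(f,cs,-1,1,-1)
    full=np.argwhere(f)[:,::-1];c=toplane('top',full,z0+.018)[:,:2]
    # disc fit without noses
    er=cv2.morphologyEx(f,cv2.MORPH_OPEN,cv2.getStructuringElement(cv2.MORPH_ELLIPSE,(13,13)))
    D=toplane('top',np.argwhere(er)[:,::-1],z0+.018)[:,:2];dc=D.mean(0)
    nose=toplane('top',np.argwhere((f>0)&(er==0))[:,::-1],z0+.018)[:,:2]-dc
    zz=nose[:,0]+1j*nose[:,1];zz=zz[abs(zz)>.031];ang=np.degrees(.5*np.angle(np.sum(zz**2)))
    tg=blob(win((g>84)&(er>0),x-10,x+10,y-10,y+10),(x,y));T=toplane('top',tg,z0+.055)
    w=g[tg[:,1].astype(int),tg[:,0].astype(int)]-68
    dk=blob(win((g<55)&(f>0),x-18,x+18,y-18,y+18),(x,y))
    print(nm,'disc',dc.round(4),'diam',round(2*np.sqrt(len(D)/len(full))*0+2*np.sqrt(len(D)*(1.01/395)**2/np.pi),4),'nose ang',ang.round(1),len(zz),abs(zz).max().round(4),'tag',np.average(T[:,:2],axis=0,weights=w).round(4),[np.round(q,4) for q in pca(T)],'dark ang',pca(toplane('top',dk,z0+.037))[1].round(1))
if __name__=='__main__':
    p=np.load('pics/top0.npz');im=p['p'].astype(int);g=im.mean(2)
    cap(g,235,180,'rej');cap(g,233,223,'good')
    br=(im[:,:,0]-im[:,:,2]>30)
    b=blob(win(br,335,378,185,228),(357,207)); print('gold',pca(toplane('top',b,.077)),len(b))
    ring=win((g>80)|br,340,376,191,224)
    r=cv2.morphologyEx(ring.astype(np.uint8),cv2.MORPH_OPEN,cv2.getStructuringElement(cv2.MORPH_ELLIPSE,(13,13)))
    rb=np.argwhere(r)[:,::-1].astype(float);print('ring',[np.round(q,4) for q in pca(toplane('top',rb,.077))],len(rb),rb.mean(0),'diam',2*np.sqrt(len(rb)/np.pi)*.945/395)
    t=win(g<100,405,480,180,246);tb=blob(t,(443,214));q=cv2.minAreaRect(tb.astype(np.float32));B=toplane('top',cv2.boxPoints(q),.022)
    print('tray',B[:,:2].round(4).tolist(),B[:,:2].mean(0),[np.hypot(*(B[i]-B[i-1])[:2]).round(4) for i in range(4)])
    bx=win(g<62,320,385,175,240);bb=blob(bx|win((g>80)|br,338,378,190,226),(356,208));
    o=cv2.morphologyEx(bx.astype(np.uint8),cv2.MORPH_CLOSE,np.ones((25,25)));
    b2=blob(o>0,(356,208));q=cv2.minAreaRect(b2.astype(np.float32));B=toplane('top',cv2.boxPoints(q),.055)
    print('box',B[:,:2].round(4).tolist(),B[:,:2].mean(0),[np.hypot(*(B[i]-B[i-1])[:2]).round(4) for i in range(4)],np.degrees(np.arctan2(*(B[1]-B[0])[[1,0]])))
    cv2.imwrite('pics/m.png',cv2.resize(np.hstack([ring[170:250,315:395],r[170:250,315:395],br[170:250,315:395]]).astype(np.uint8)*255,None,fx=3,fy=3))
E
python3 meas.py
```

```text
rej disc [0.5794 0.2363] diam 0.0562 nose ang -33.8 9 0.0348 tag [0.5791 0.2366] [array([0.5789, 0.2368]), np.float64(145.8628), array([0.0103, 0.041 ])] dark ang 145.9
good disc [0.462  0.2397] diam 0.0559 nose ang -25.3 7 0.0348 tag [0.4623 0.2403] [array([0.4625, 0.2404]), np.float64(149.3831), array([0.0154, 0.016 ])] dark ang 154.2
gold (array([ 0.49681669, -0.08258569]), np.float64(155.71435068265555), array([0.03218199, 0.04256141])) 214
ring [array([ 0.4969, -0.0827]), np.float64(82.1186), array([0.0574, 0.0616])] 568 [355.85387324 206.58450704] diam 0.06433746426757805
tray [[0.5263, -0.2454], [0.5617, -0.379], [0.432, -0.4095], [0.3987, -0.2767]] [ 0.47970058 -0.32763686] [np.float64(0.1314), np.float64(0.1382), np.float64(0.1333), np.float64(0.1368)]
box [[0.4684, -0.0131], [0.5662, -0.0525], [0.5263, -0.1522], [0.429, -0.1117]] [ 0.497479   -0.08236929] [np.float64(0.1062), np.float64(0.1054), np.float64(0.1074), np.float64(0.1054)] -21.91532027702641
```

View pics/m.png

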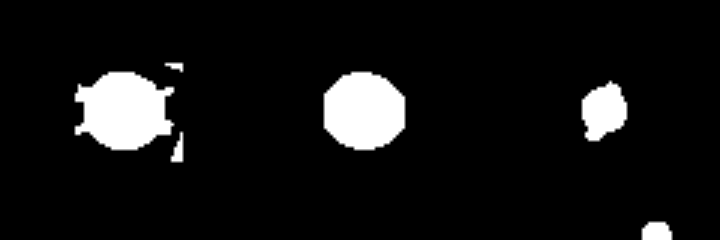

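The measurements agree with the given sizes:

| Thing | Position (m) | Angle |
|---|---|---|
| Reject cap | (0.579, 0.2365) | wing 146° |
| Good cap | (0.4625, 0.240) | wing 154.5° |
| Socket | (0.497, -0.0825) | slots 158° |
| Tray | (0.480, -0.3275) | – |

Next is a helper that works out distances in tool axes.

```bash
cat > plan.py <<'E'
# prints displacement per row in tool axes to a target (grasp point x y z, yaw deg) in n rows
import sys,numpy as np
from scipy.spatial.transform import Rotation as R
from cell import ctrl
def state():
    s=ctrl.get_state();r=R.from_euler('xyz',s['ee_rot'],degrees=True)
    g=s['ee_pos']+r.as_matrix()[:,2]*ctrl.tcp_to_grasp
    return s,r,g
def plan(tg):
    s,r,g=state();x,y,z=g;yaw=s['ee_rot'][2]
    print('t',round(s['time_s'],2),'grasp',g.round(4),'rot',s['ee_rot'].round(2),'w',round(s['grip_width'],4),'F',s['contact_force'].round(1),'T',s['torque'].round(2),'q7',s['qpos'][6].round(1))
    first=True
    for (X,Y,Z,A,n) in tg:
        d=(np.array([X,Y,Z])-[x,y,z])/n;da=((A-yaw+180)%360-180)/n
        for i in range(n):
            a=np.radians(yaw);b=r.as_matrix() if first else np.array([[np.cos(a),np.sin(a),0],[np.sin(a),-np.cos(a),0],[0,0,-1]])
            l=b.T@d;first=False;print('%.4f %.4f %.4f %.3f'%(*l,-np.radians(da)));yaw+=da
        x,y,z=X,Y,Z
if __name__=='__main__':
    v=[float(a) for a in sys.argv[1:]];plan([(*v[i:i+4],int(v[i+4])) for i in range(0,len(v),5)])
E
python3 plan.py .47 -.25 .22 80 9 .579 .2365 .12 146 11
```

```text
t 0.1 grasp [ 0.2494 -0.5726  0.2491] rot [-179.9     0.     23.54] w 0.0851 F [-0.2  0.   0.3] T [ 0.03 -0.05 -0.02] q7 -2.7
0.0368 -0.0231 0.0033 -0.109
0.0391 -0.0189 0.0032 -0.109
0.0409 -0.0145 0.0032 -0.109
0.0423 -0.0100 0.0032 -0.109
0.0431 -0.0053 0.0032 -0.109
0.0434 -0.0006 0.0032 -0.109
0.0432 0.0042 0.0032 -0.109
0.0425 0.0089 0.0032 -0.109
0.0413 0.0135 0.0032 -0.109
0.0453 0.0021 0.0091 -0.105
0.0448 0.0068 0.0091 -0.105
0.0439 0.0114 0.0091 -0.105
0.0424 0.0160 0.0091 -0.105
0.0405 0.0203 0.0091 -0.105
0.0382 0.0244 0.0091 -0.105
0.0354 0.0283 0.0091 -0.105
0.0323 0.0318 0.0091 -0.105
0.0288 0.0350 0.0091 -0.105
0.0249 0.0379 0.0091 -0.105
0.0208 0.0402 0.0091 -0.105
```

```bash
python3 -m jog '0.06 .037 -.023 .003 -.109;0.06 .039 -.019 .003 -.109;0.06 .041 -.0145 .003 -.109;0.06 .042 -.010 .003 -.109;0.06 .043 -.005 .003 -.109;0.06 .043 0 .003 -.109;0.06 .043 .004 .003 -.109;0.06 .0425 .009 .003 -.109;0.06 .041 .0135 .003 -.109' 40; python3 plan.py .579 .2365 .12 146 11
```

```text
time_s: 1.23
ee_pos: [0.4699, -0.2425, 0.3717]
ee_rot: [-179.5, -0.2, 81.1]
contact_force: [0.2, -0.7, -0.2]
grip_width: 0.0601
t 1.23 grasp [ 0.4687 -0.2417  0.2171] rot [-179.53   -0.22   81.06] w 0.0601 F [ 0.2 -0.7 -0.2] T [-0.   -0.02  0.02] q7 11.3
0.0445 0.0032 0.0090 -0.103
0.0439 0.0077 0.0088 -0.103
0.0429 0.0122 0.0088 -0.103
0.0414 0.0165 0.0088 -0.103
0.0395 0.0207 0.0088 -0.103
0.0372 0.0247 0.0088 -0.103
0.0344 0.0284 0.0088 -0.103
0.0313 0.0318 0.0088 -0.103
0.0279 0.0348 0.0088 -0.103
0.0242 0.0375 0.0088 -0.103
0.0202 0.0398 0.0088 -0.103
```

```bash
python3 -m jog '0.06 .0445 .003 .009 -.103;0.06 .044 .0077 .009 -.103;0.06 .043 .0122 .009 -.103;0.06 .0414 .0165 .009 -.103;0.06 .0395 .0207 .009 -.103;0.06 .0372 .0247 .009 -.103;0.06 .0344 .0284 .009 -.103;0.06 .0313 .0318 .009 -.103;0.06 .028 .0348 .009 -.103;0.06 .0242 .0375 .009 -.103;0.06 .02 .04 .009 -.103;0.06 0 0 0 0'; python3 plan.py .579 .2365 .044 146 3
```

```text
time_s: 2.72
ee_pos: [0.5715, 0.2565, 0.2665]
ee_rot: [-179.8, -0.9, 148.4]
contact_force: [-0.3, -1.0, -0.4]
grip_width: 0.06
t 2.73 grasp [0.5693 0.2574 0.1118] rot [-179.84   -0.89  148.41] w 0.06 F [-0.3 -1.  -0.4] T [ 0.03 -0.02  0.01] q7 16.0
-0.0068 -0.0042 0.0225 0.014
-0.0065 -0.0041 0.0226 0.014
-0.0065 -0.0040 0.0226 0.014
```

```bash
python3 -m jog '0.06 -.0195 -.012 .01 .042;0.06 0 0 0 0'; python3 plan.py .579 .2365 .044 146 3
```

```text
time_s: 2.98
ee_pos: [0.5829, 0.2323, 0.2544]
ee_rot: [-179.6, -0.9, 145.6]
contact_force: [0.2, -0.6, -0.0]
grip_width: 0.06
t 2.98 grasp [0.5805 0.2328 0.0997] rot [-179.64   -0.86  145.63] w 0.06 F [ 0.2 -0.6 -0. ] T [ 0.01  0.01 -0.01] q7 15.7
0.0008 0.0008 0.0186 -0.002
0.0011 0.0007 0.0186 -0.002
0.0011 0.0007 0.0186 -0.002
```

```bash
python3 -m jog '0.06 .001 .001 .018 0;0.06 .001 .001 .018 0;0.06 0 0 0 0'; python3 plan.py .579 .2365 .044 146 1
python3 - <<'E'
from snap import *
p,d=snap('top','top1')
cv2.imwrite('pics/z1.png',cv2.resize(p[140:240,190:280,::-1],None,fx=6,fy=6,interpolation=cv2.INTER_CUBIC))
E
```

```text
time_s: 3.35
ee_pos: [0.582, 0.2326, 0.2155]
ee_rot: [-179.6, -0.8, 145.4]
contact_force: [-0.5, -0.1, 0.2]
grip_width: 0.0604
t 3.35 grasp [0.5795 0.2329 0.0609] rot [-179.56   -0.83  145.38] w 0.0604 F [-0.5 -0.1  0.2] T [ 0.02 -0.02 -0.  ] q7 14.2
0.0022 0.0028 0.0169 -0.011
```

View pics/z1.png

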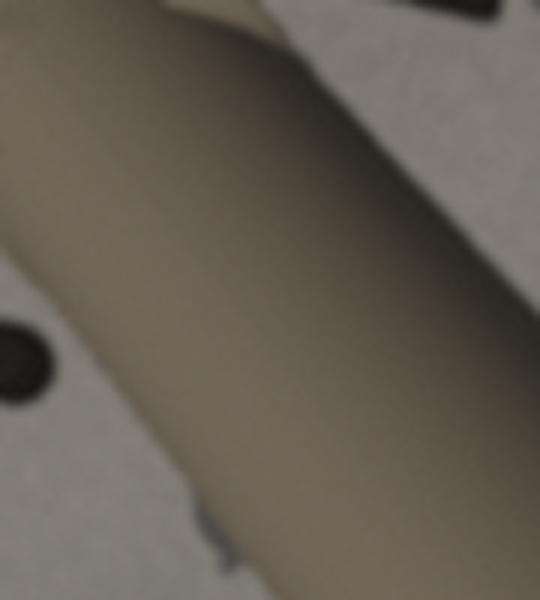

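The arm hides the caps from the top camera, so I'll go by the measured pose: down, then close.

```bash
python3 -m jog '0.06 .002 .003 .016 -.011;0.06 0 0 0 0'; python3 plan.py .579 .2365 .044 146 1;  python3 -m jog '0.01 0 0 0 0;0.01 0 0 0 0;0.01 0 0 0 0;0.01 0 0 0 0' 40; python3 plan.py .579 .2365 .044 146 1
```

```text
time_s: 3.65
ee_pos: [0.5821, 0.2371, 0.1999]
ee_rot: [-179.7, -0.8, 146.1]
contact_force: [0.5, 0.2, -0.3]
grip_width: 0.0601
t 3.65 grasp [0.5798 0.2376 0.0452] rot [-179.68   -0.78  146.09] w 0.0601 F [ 0.5  0.2 -0.3] T [-0.    0.01 -0.03] q7 14.0
0.0001 -0.0014 0.0012 0.002
time_s: 4.15
ee_pos: [0.5824, 0.2376, 0.2009]
ee_rot: [-179.8, -0.7, 146.1]
contact_force: [-0.6, -0.9, -1.4]
grip_width: 0.0152
t 4.15 grasp [0.5804 0.2382 0.0462] rot [-179.76   -0.73  146.11] w 0.0152 F [-0.6 -0.9 -1.4] T [ 0.02 -0.03  0.06] q7 14.0
0.0002 -0.0021 0.0022 0.002
```

```bash
python3 -m jog '0.01 0 0 -.04 0;0.01 0 0 -.04 0;0.01 0 0 -.03 0'; python3 plan.py .56 -.05 .17 110 8 .49 -.3 .15 90 8
python3 - <<'E'
from snap import *
p,d=snap('scene','sc1')
cv2.imwrite('pics/z2.png',cv2.resize(p[100:260,300:500,::-1],None,fx=4,fy=3.7,interpolation=cv2.INTER_CUBIC))
E
```

```text
time_s: 4.53
ee_pos: [0.5829, 0.2362, 0.31]
ee_rot: [-179.4, -1.0, 146.1]
contact_force: [1.3, -0.8, -0.7]
grip_width: 0.0153
t 4.53 grasp [0.5798 0.2363 0.1554] rot [-179.4    -0.98  146.11] w 0.0153 F [ 1.3 -0.8 -0.7] T [-0.02  0.02 -0.01] q7 17.1
-0.0179 -0.0311 -0.0018 0.079
-0.0203 -0.0296 -0.0018 0.079
-0.0226 -0.0279 -0.0018 0.079
-0.0247 -0.0260 -0.0018 0.079
-0.0267 -0.0240 -0.0018 0.079
-0.0285 -0.0218 -0.0018 0.079
-0.0301 -0.0195 -0.0018 0.079
-0.0315 -0.0171 -0.0018 0.079
-0.0264 -0.0189 0.0025 0.044
-0.0272 -0.0177 0.0025 0.044
-0.0279 -0.0165 0.0025 0.044
-0.0286 -0.0153 0.0025 0.044
-0.0293 -0.0140 0.0025 0.044
-0.0298 -0.0128 0.0025 0.044
-0.0304 -0.0114 0.0025 0.044
-0.0308 -0.0101 0.0025 0.044
```

View pics/z2.png

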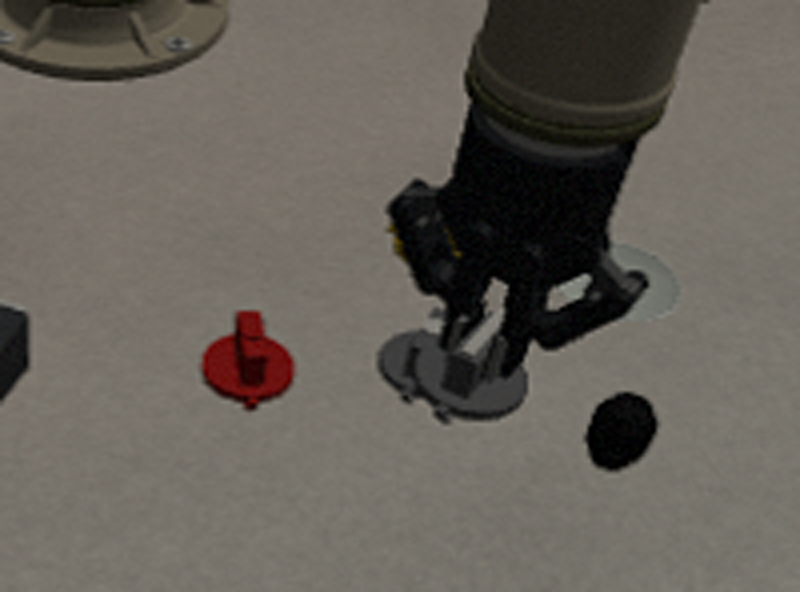

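The reject cap is held upright between the fingers, and the good cap stands undisturbed behind it. Carrying it to the tray.

```bash
python3 -m jog '0.01 -.018 -.031 -.002 .079;0.01 -.02 -.03 -.002 .079;0.01 -.0226 -.028 -.002 .079;0.01 -.0247 -.026 -.002 .079;0.01 -.0267 -.024 -.002 .079;0.01 -.0285 -.022 -.002 .079;0.01 -.03 -.0195 -.002 .079;0.01 -.0315 -.017 -.002 .079'; python3 plan.py .48 -.3275 .15 90 9
```

```text
time_s: 5.58
ee_pos: [0.5597, -0.0544, 0.3289]
ee_rot: [-179.3, -0.6, 109.1]
contact_force: [0.6, 0.3, -1.3]
grip_width: 0.0154
t 5.58 grasp [ 0.5575 -0.0535  0.1742] rot [-179.35   -0.55  109.13] w 0.0154 F [ 0.6  0.3 -1.3] T [-0.01 -0.03  0.07] q7 13.2
-0.0260 -0.0181 0.0026 0.037
-0.0266 -0.0171 0.0027 0.037
-0.0272 -0.0161 0.0027 0.037
-0.0278 -0.0151 0.0027 0.037
-0.0283 -0.0141 0.0027 0.037
-0.0288 -0.0130 0.0027 0.037
-0.0293 -0.0119 0.0027 0.037
-0.0297 -0.0108 0.0027 0.037
-0.0301 -0.0097 0.0027 0.037
```

```bash
python3 -m jog '0.01 -.026 -.018 .0027 .037;0.01 -.0266 -.017 .0027 .037;0.01 -.0272 -.016 .0027 .037;0.01 -.0278 -.015 .0027 .037;0.01 -.0283 -.014 .0027 .037;0.01 -.0288 -.013 .0027 .037;0.01 -.029 -.012 .0027 .037;0.01 -.0297 -.011 .0027 .037;0.01 -.02 -.007 .002 .02;0.01 0 0 0 0'; python3 plan.py .48 -.3275 .056 90 3
```

```text
time_s: 6.82
ee_pos: [0.4771, -0.3307, 0.3015]
ee_rot: [-179.1, -0.3, 89.9]
contact_force: [0.4, -0.5, -1.9]
grip_width: 0.0155
t 6.83 grasp [ 0.4746 -0.33    0.1468] rot [-179.08   -0.27   89.93] w 0.0155 F [ 0.4 -0.5 -1.9] T [ 0.02 -0.05 -0.04] q7 25.2
0.0007 0.0023 0.0302 -0.000
0.0008 0.0018 0.0303 -0.000
0.0008 0.0018 0.0303 -0.000
```

```bash
python3 -m jog '0.01 .001 .002 .03 0;0.01 .001 .002 .03 0;0.01 .001 .002 .028 0;0.01 0 0 0 0'; python3 plan.py .48 -.3275 .051 90 1;python3 -m jog '0.01 0 0 .003 0;0.01 0 0 0 0'; python3 plan.py .48 -.3275 .051 90 1
```

```text
time_s: 7.32
ee_pos: [0.4847, -0.3235, 0.2124]
ee_rot: [-179.3, -0.4, 90.3]
contact_force: [0.2, 0.4, -1.4]
grip_width: 0.0153
t 7.33 grasp [ 0.4828 -0.3224  0.0577] rot [-179.29   -0.39   90.29] w 0.0153 F [ 0.2  0.4 -1.4] T [-0.03  0.04 -0.02] q7 22.8
-0.0051 -0.0028 0.0067 0.005
time_s: 7.58
ee_pos: [0.4861, -0.3229, 0.2116]
ee_rot: [-179.5, -0.3, 90.4]
contact_force: [-0.2, -0.1, -0.8]
grip_width: 0.0153
t 7.58 grasp [ 0.4846 -0.322   0.057 ] rot [-179.46   -0.33   90.39] w 0.0153 F [-0.2 -0.1 -0.8] T [-0.01 -0.05 -0.  ] q7 22.8
-0.0055 -0.0046 0.0060 0.007
```

```bash
python3 -m jog '0.01 -.005 -.004 .004 0;0.01 0 0 .003 0;0.01 0 0 0 0'; python3 plan.py .48 -.3275 .051 90 1
```

```text
time_s: 7.95
ee_pos: [0.4821, -0.3289, 0.2062]
ee_rot: [-179.6, -0.2, 90.4]
contact_force: [0.3, 0.6, -1.6]
grip_width: 0.0153
t 7.95 grasp [ 0.481  -0.3284  0.0515] rot [-179.6    -0.2    90.35] w 0.0153 F [ 0.3  0.6 -1.6] T [-0.01 -0.09 -0.01] q7 23.4
0.0009 -0.0010 0.0005 0.006
```

```bash
python3 -m jog '0.01 0 0 .004 0;0.01 0 0 0 0'; python3 plan.py .48 -.3275 .051 90 1; python3 -m jog '0.01 0 0 .003 0;0.01 0 0 0 0';python3 plan.py .48 -.3275 .051 90 1
```

```text
time_s: 8.2
ee_pos: [0.4826, -0.3295, 0.2065]
ee_rot: [-179.7, -0.0, 90.3]
contact_force: [-0.1, 0.1, -2.8]
grip_width: 0.0153
t 8.2 grasp [ 0.4819 -0.3294  0.0518] rot [-1.7972e+02 -4.0000e-02  9.0300e+01] w 0.0153 F [-0.1  0.1 -2.8] T [0.02 0.   0.02] q7 23.3
0.0019 -0.0019 0.0009 0.005
time_s: 8.45
ee_pos: [0.4831, -0.3297, 0.2058]
ee_rot: [-179.8, 0.0, 90.3]
contact_force: [0.8, 0.5, -0.9]
grip_width: 0.0153
t 8.45 grasp [ 0.4825 -0.3298  0.0511] rot [-1.798e+02  5.000e-02  9.030e+01] w 0.0153 F [ 0.8  0.5 -0.9] T [-0.04 -0.02 -0.01] q7 23.2
0.0023 -0.0025 0.0001 0.005
```

```bash
python3 -m jog '0.01 0 0 .005 0;0.01 0 0 0 0'; python3 plan.py .48 -.3275 .051 90 1; python3 -m jog '0.01 0 0 .005 0';python3 plan.py .48 -.3275 .051 90 1
```

```text
time_s: 8.7
ee_pos: [0.4836, -0.3302, 0.206]
ee_rot: [-179.9, 0.2, 90.3]
contact_force: [-0.2, -0.4, -2.7]
grip_width: 0.0151
t 8.7 grasp [ 0.4833 -0.3309  0.0513] rot [-179.9     0.24   90.26] w 0.0151 F [-0.2 -0.4 -2.7] T [-0.02 -0.05  0.01] q7 23.1
0.0034 -0.0033 0.0003 0.005
time_s: 8.82
ee_pos: [0.484, -0.3304, 0.2049]
ee_rot: [-179.9, 0.4, 90.2]
contact_force: [-12.8, 8.3, 48.8]
grip_width: 0.0153
t 8.82 grasp [ 0.4839 -0.3314  0.0502] rot [-179.95    0.35   90.24] w 0.0153 F [-12.8   8.3  48.8] T [ 1.99  3.45 -0.02] q7 23.0
0.0039 -0.0039 -0.0008 0.004
```

On the floor. Releasing and lifting clear.

```bash
python3 -m jog '0.045 0 0 -.001 0;0.045 0 0 0 0;0.045 0 0 0 0'; python3 -m jog '0.045 0 0 -.03 0;0.05 0 0 -.05 0;0.06 0 0 -.03 0;0.06 0 0 0 0'; python3 plan.py .52 -.05 .17 125 7 .4625 .24 .13 154.5 8
```

```text
time_s: 9.2
ee_pos: [0.4841, -0.3304, 0.205]
ee_rot: [-180.0, 0.3, 90.2]
contact_force: [0.1, -0.0, -0.1]
grip_width: 0.0451
time_s: 9.7
ee_pos: [0.4838, -0.3296, 0.3141]
ee_rot: [-179.7, 0.1, 90.3]
contact_force: [0.0, -0.6, -0.6]
grip_width: 0.0599
t 9.7 grasp [ 0.483  -0.3299  0.1594] rot [-1.797e+02  1.100e-01  9.026e+01] w 0.0599 F [ 0.  -0.6 -0.6] T [-0.05 -0.02  0.02] q7 25.2
0.0400 0.0055 -0.0016 -0.087
0.0393 0.0089 -0.0015 -0.087
0.0384 0.0123 -0.0015 -0.087
0.0372 0.0155 -0.0015 -0.087
0.0357 0.0187 -0.0015 -0.087
0.0340 0.0217 -0.0015 -0.087
0.0320 0.0246 -0.0015 -0.087
0.0338 0.0149 0.0050 -0.064
0.0328 0.0170 0.0050 -0.064
0.0316 0.0191 0.0050 -0.064
0.0303 0.0211 0.0050 -0.064
0.0289 0.0230 0.0050 -0.064
0.0274 0.0248 0.0050 -0.064
0.0257 0.0265 0.0050 -0.064
0.0240 0.0281 0.0050 -0.064
```

```bash
python3 - <<'E'
from snap import *
p,d=snap('scene','sc2')
cv2.imwrite('pics/z3.png',cv2.resize(p[100:240,100:300,::-1],None,fx=4,fy=4,interpolation=cv2.INTER_CUBIC))
E
```

```text
(no output)
```

View pics/z3.png

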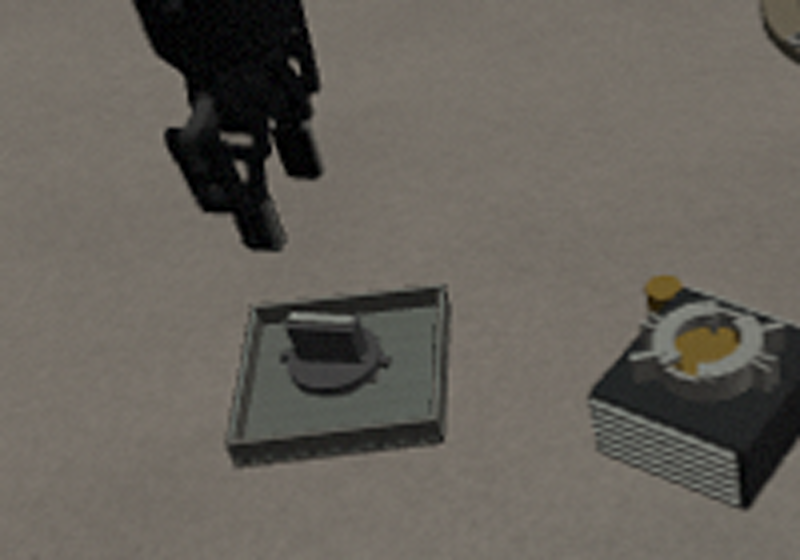

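The reject cap stands upright in the tray, around (330,355) in the crop, clear of the walls. Now the good cap.

```bash
python3 -m jog '0.06 .04 .0055 -.0015 -.087;0.06 .039 .009 -.0015 -.087;0.06 .0384 .012 -.0015 -.087;0.06 .037 .0155 -.0015 -.087;0.06 .0357 .0187 -.0015 -.087;0.06 .034 .022 -.0015 -.087;0.06 .032 .0246 -.0015 -.087'; python3 plan.py .4625 .24 .13 154.5 8
```

```text
time_s: 10.62
ee_pos: [0.5157, -0.0357, 0.3166]
ee_rot: [-179.3, -0.7, 126.9]
contact_force: [0.9, -0.4, 0.1]
grip_width: 0.06
t 10.62 grasp [ 0.5132 -0.0353  0.162 ] rot [-179.34   -0.68  126.93] w 0.06 F [ 0.9 -0.4  0.1] T [-0.03 -0.07 -0.01] q7 29.4
0.0313 0.0157 0.0042 -0.060
0.0303 0.0175 0.0040 -0.060
0.0292 0.0193 0.0040 -0.060
0.0280 0.0210 0.0040 -0.060
0.0267 0.0226 0.0040 -0.060
0.0253 0.0242 0.0040 -0.060
0.0238 0.0257 0.0040 -0.060
0.0222 0.0271 0.0040 -0.060
```

```bash
python3 -m jog '0.06 .0313 .0157 .004 -.06;0.06 .03 .0175 .004 -.06;0.06 .029 .0193 .004 -.06;0.06 .028 .021 .004 -.06;0.06 .0267 .0226 .004 -.06;0.06 .025 .024 .004 -.06;0.06 .02 .022 .004 -.06;0.06 .012 .014 .004 -.05;0.06 0 0 0 0'; python3 plan.py .4625 .24 .07 154.5 2
```

```text
time_s: 11.75
ee_pos: [0.4519, 0.2415, 0.283]
ee_rot: [-179.7, -1.1, 157.2]
contact_force: [0.5, -0.8, 0.1]
grip_width: 0.0601
t 11.75 grasp [0.4488 0.2419 0.1283] rot [-179.7    -1.1   157.17] w 0.0601 F [ 0.5 -0.8  0.1] T [-0.04 -0.07  0.  ] q7 22.5
-0.0072 0.0019 0.0290 0.023
-0.0066 0.0019 0.0292 0.023
```

```bash
python3 -m jog '0.06 -.0072 .002 .028 .023;0.06 -.007 .002 .026 .023;0.06 0 0 0 0'; python3 plan.py .4625 .24 .045 154.5 1
```

```text
time_s: 12.12
ee_pos: [0.4669, 0.2369, 0.2277]
ee_rot: [-179.6, -1.0, 154.2]
contact_force: [-0.7, 0.9, 1.0]
grip_width: 0.06
t 12.12 grasp [0.464 0.237 0.073] rot [-179.56   -0.97  154.22] w 0.06 F [-0.7  0.9  1. ] T [-0.03 -0.02 -0.02] q7 17.8
0.0022 0.0023 0.0281 -0.005
```

```bash
python3 -m jog '0.06 .001 .001 .014 0;0.06 .001 .0012 .013 -.004;0.06 0 0 0 0'; python3 plan.py .4625 .24 .045 154.5 1
```

```text
time_s: 12.5
ee_pos: [0.466, 0.2392, 0.2007]
ee_rot: [-179.6, -0.9, 154.4]
contact_force: [0.3, -0.2, -0.2]
grip_width: 0.0601
t 12.5 grasp [0.4634 0.2393 0.0461] rot [-179.61   -0.87  154.41] w 0.0601 F [ 0.3 -0.2 -0.2] T [-0.   -0.04 -0.06] q7 16.2
0.0011 0.0003 0.0011 -0.002
```

```bash
python3 -m jog '0.01 .001 0 .001 0;0.01 0 0 0 0;0.01 0 0 0 0;0.01 0 0 0 0' 70; python3 plan.py .4625 .24 .045 154.5 1; python3 -m jog '0.01 0 0 -.04 0;0.01 0 0 -.05 0;0.01 0 0 -.04 0;0.01 0 0 0 0';python3 plan.py .55 .05 .17 156 6 .497 -.0825 .17 158 5
```

```text
time_s: 13.0
ee_pos: [0.4651, 0.2401, 0.2008]
ee_rot: [-179.7, -0.8, 154.4]
contact_force: [0.1, 0.1, -2.0]
grip_width: 0.0149
t 13.0 grasp [0.4628 0.2403 0.0461] rot [-179.67   -0.81  154.45] w 0.0149 F [ 0.1  0.1 -2. ] T [ 0.01  0.02 -0.02] q7 16.1
0.0001 -0.0003 0.0011 -0.001
time_s: 13.5
ee_pos: [0.4668, 0.2396, 0.3337]
ee_rot: [-179.6, -0.9, 154.5]
contact_force: [0.2, -0.2, -2.9]
grip_width: 0.0144
t 13.5 grasp [0.464  0.2396 0.179 ] rot [-179.56   -0.92  154.46] w 0.0144 F [ 0.2 -0.2 -2.9] T [ 0.03  0.02 -0.04] q7 22.4
-0.0266 -0.0223 0.0012 -0.004
-0.0265 -0.0224 0.0015 -0.004
-0.0263 -0.0226 0.0015 -0.004
-0.0262 -0.0227 0.0015 -0.004
-0.0261 -0.0228 0.0015 -0.004
-0.0260 -0.0229 0.0015 -0.004
-0.0011 -0.0285 0.0000 -0.007
-0.0009 -0.0285 0.0000 -0.007
-0.0007 -0.0285 0.0000 -0.007
-0.0005 -0.0285 0.0000 -0.007
-0.0003 -0.0285 0.0000 -0.007
```

```bash
python3 -m jog '0.01 -.0266 -.0223 .0015 -.004;0.01 -.0265 -.0224 .0015 -.004;0.01 -.0263 -.0226 .0015 -.004;0.01 -.0262 -.0227 .0015 -.004;0.01 -.026 -.0228 .0015 -.004;0.01 -.026 -.0229 .0015 -.004;0.01 0 0 0 0';python3 plan.py .497 -.0825 .16 158 5
```

```text
time_s: 14.38
ee_pos: [0.5523, 0.0431, 0.3143]
ee_rot: [-179.2, -1.4, 156.0]
contact_force: [-0.5, 0.9, -1.5]
grip_width: 0.0143
t 14.38 grasp [0.5479 0.0427 0.1597] rot [-179.22   -1.41  155.97] w 0.0143 F [-0.5  0.9 -1.5] T [ 0.02  0.01 -0.02] q7 46.0
-0.0009 -0.0270 0.0003 -0.007
-0.0007 -0.0270 -0.0001 -0.007
-0.0005 -0.0270 -0.0001 -0.007
-0.0003 -0.0270 -0.0001 -0.007
-0.0001 -0.0270 -0.0001 -0.007
```

```bash
python3 -m jog '0.01 -.001 -.025 0 -.007;0.01 -.001 -.025 0 -.007;0.01 0 -.025 0 -.007;0.01 0 -.025 0 -.007;0.01 0 -.018 0 -.007;0.01 0 0 0 0';python3 plan.py .497 -.0825 .16 158 1
python3 - <<'E'
from snap import *
p,d=snap('scene','sc3');snap('top','top3')
cv2.imwrite('pics/z4.png',cv2.resize(p[120:240,220:350,::-1],None,fx=5,fy=5,interpolation=cv2.INTER_CUBIC))
E
```

```text
time_s: 15.12
ee_pos: [0.5034, -0.0651, 0.3092]
ee_rot: [-179.2, -2.1, 158.3]
contact_force: [0.1, 0.4, -1.9]
grip_width: 0.0146
t 15.12 grasp [ 0.4975 -0.065   0.1546] rot [-179.23   -2.05  158.34] w 0.0146 F [ 0.1  0.4 -1.9] T [ 0.05 -0.11 -0.04] q7 62.3
-0.0058 -0.0166 -0.0054 0.006
```

View pics/z4.png

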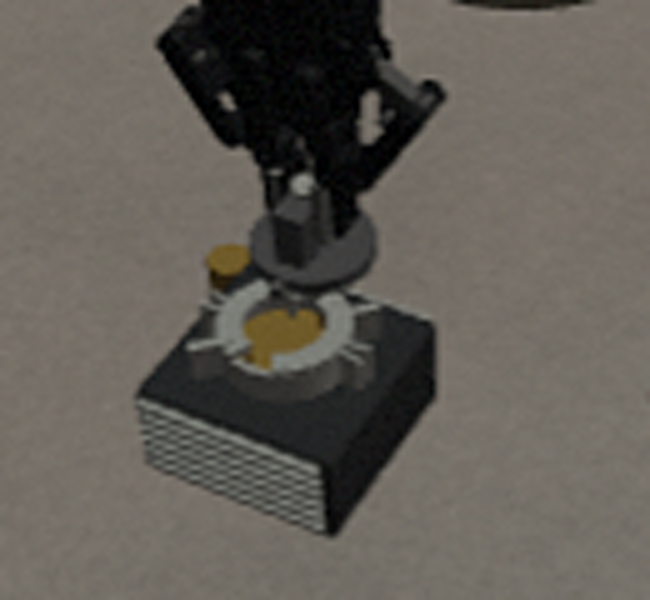

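View pics/top3.png

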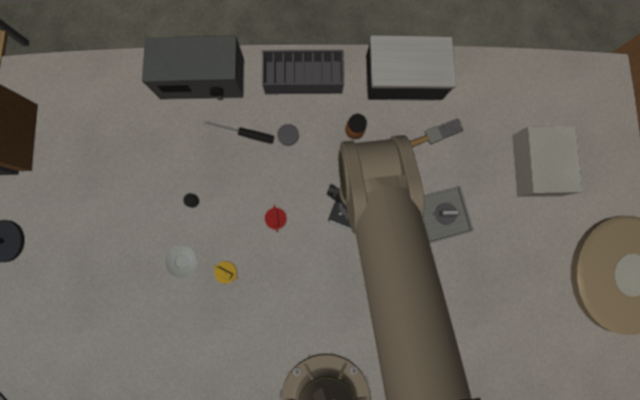

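```bash
cat > capst.py <<'E'
from plan import *
from geo import *
Rg=R.from_euler('xyz',[-179.67,-.81,154.45],degrees=True).as_matrix();pg=np.array([.4651,.2401,.2008])
W=Rg.T@(np.array([.4625,.2400,.037])-pg);W[1]=0
ax=Rg.T@[0,0,1];ax[1]=0;ax/=np.linalg.norm(ax)
def cap():
    s,r,g=state();M=r.as_matrix();w=s['ee_pos']+M@W;a=M@ax;return s,r,w,a,w-.037*a
SOCK=np.array([.497,-.0825])
def rep(yaw=158):
    s,r,w,a,f=cap();M=r.as_matrix()
    print('t',round(s['time_s'],2),'wing',w.round(4),'foot',f.round(4),'tilt',a[:2].round(4),'yaw',s['ee_rot'][2].round(2),'F',s['contact_force'].round(1),'T',s['torque'].round(2),'w',round(s['grip_width'],4))
    d=np.r_[SOCK-f[:2],0];print(' foot->socket tool shift',(M.T@d).round(4),'height of foot over flange',round(f[2]-.077,4),'twist',round(-np.radians(yaw-s['ee_rot'][2]),3))
if __name__=='__main__':
    rep(float(sys.argv[1]) if len(sys.argv)>1 else 158)
E
python3 capst.py; python3 - <<'E'
from capst import *
p=np.load('pics/sc3.npz')['p'].astype(int)
q=np.load('pics/sc0.npz')['p'].astype(int)
s,r,w,a,f=cap()
print('tag pred',topix('scene',w+.018*a),'disc rim front etc')
g=p.mean(2)
import numpy as np
np.set_printoptions(linewidth=200)
print(g[150:164,272:292].astype(int))
print('socket pred',topix('scene',[*SOCK,.077]),topix('top',[*SOCK,.077]))
br=(q[:,:,0]-q[:,:,2]>30);m=np.zeros_like(br);m[170:215,250:305]=br[170:215,250:305]
b=blob(m,(277,185));P=toplane('scene',b,.077);print('scene gold',b.mean(0),len(b),pca(P))
gq=q.mean(2);print(gq[172:205:2,254:300:2].astype(int))
E
```

```text
t 15.22 wing [ 0.4979 -0.0631  0.1459] foot [ 0.497  -0.0632  0.1089] tilt [0.0242 0.0035] yaw 158.48 F [-0.1 -0.1 -2. ] T [ 0.06 -0.05 -0.03] w 0.0145
 foot->socket tool shift [-0.0071 -0.0179 -0.    ] height of foot over flange 0.0319 twist 0.008
tag pred [[282.22430009 156.05406653]] disc rim front etc
[[  7   5   5   9  13   3  14  11  25  25   8   6   3   8   9  14  16  18  11  17]
 [ 19  17   4   8   9   3   8  17  18  34  26   6   3   2  10  12  20  13  16  16]
 [  6   6   2   8  11  14  17   3   7  39  47   1   4   1  13  12  15   8   9   9]
 [ 21   9  26  35  26   9  13   2   0  28  30   2   1   2  12   8   4   4   6   3]
 [ 38  37  85  94  48   1  10  25  48  61  39   2   1   5   4   5  10   7   7   4]
 [ 41   9  28  27   2   9  51 105 133 120  78   4  13  15   3  10   5   5  12   8]
 [ 68  11  33  25   3  23  94 132 128 129  99  29   9   0   9   1   2   4   7  17]
 [ 89   1  27  30  10  20  91 127 126 106  63  51  20  14   4  11  12   4   6   5]
 [ 87  12  30  29  12  31  67 103 125 100  47  26  42  39   0   1   7  13   6  25]
 [ 89   9  27  28  32  53  59  52  44  42  27 
[... 1499 characters left out ...]
9 120 107 100  61  53  49  33  33]
 [ 32  33  46  48  48  40  82 107  68  79 102 117 121 118 119  73  68  47  51  81  51  34  32]
 [ 35  38  47  49  45  45  43  47  90 113  84  81  60  45  57  57  66  51  44  58  51  35  35]
 [ 32  33  33  37  33  36  41  43  47  44  47  42  46  51  54  59  68  45  44  55  40  33  25]
 [ 38  34  33  33  36  32  34  39  46  46  48  46  45  47  55  50  31  34  32  34  34  34  20]
 [ 24  31  36  33  36  33  32  34  34  33  38  38  38  34  32  36  34  34  39  34  36  24  20]
 [115  51  21  29  36  35  35  33  35  33  35  34  36  34  34  32  37  35  33  31  26  23  22]
 [ 61  77 123  86  29  24  31  32  34  35  37  34  34  35  36  35  30  34  31  26  22  20  21]]
```

```bash
python3 - <<'E'
from capst import *
p=np.load('pics/sc3.npz')['p'].astype(int).mean(2)
Q=np.load('pics/sc0.npz')['p'].astype(int);q=Q.mean(2)
def cen(g,x0,x1,y0,y1,th,base):
    s=g[y0:y1,x0:x1]-base;s[s<th-base]=0;yy,xx=np.mgrid[y0:y1,x0:x1];return (s*xx).sum()/s.sum(),(s*yy).sum()/s.sum()
np.set_printoptions(linewidth=200)
print('tag now',cen(p,276,284,153,160,75,50))
t=topix('scene',[.4625,.24,.055])[0];x,y=t.round().astype(int);print('good tag pred',t);print(q[y-6:y+7,x-7:x+8].astype(int))
t=topix('scene',[.579,.2365,.055])[0];x,y=t.round().astype(int);print('rej tag pred',t);print(q[y-8:y+9,x-9:x+10].astype(int))
# ring
m=((q>84)|(Q[:,:,0]-Q[:,:,2]>20));k=np.zeros(m.shape,np.uint8);k[174:200,262:296]=m[174:200,262:296]
k=cv2.morphologyEx(k,cv2.MORPH_CLOSE,np.ones((7,7)));k=cv2.morphologyEx(k,cv2.MORPH_OPEN,cv2.getStructuringElement(cv2.MORPH_ELLIPSE,(11,7)))
b=np.argwhere(k)[:,::-1].astype(float);print('ring px',b.mean(0),len(b),[np.round(z,4) for z in pca(toplane('scene',b,.077))])
cv2.imwrite('pics/z5.png',cv2.resize(np.hstack([k[165:215,245:315]*255,q[165:215,245:315].astype(np.uint8)]),None,fx=5,fy=5,interpolation=cv2.INTER_NEAREST))
E
```

```text
tag now (np.float64(279.9710578842315), np.float64(156.37159015302728))
good tag pred [407.91808149 187.1881206 ]
[[108 111 110 107 108 108 106 106 106 104 105 109 107 107 103]
 [108 109 109 107 106 107 109 104 105 105 107 106 105 105 106]
 [107 107 109 108 107 111 109  80  68  87 104 109 107 108 106]
 [107 104 106 108 111 110  93  61  51  53  63  86 103 109 108]
 [105 108 105 108 111 111  77  60  57  57  54  53  49 101 105]
 [108 108 108 107 107 113 107 104 106  84  62  58  44  98 107]
 [111 110 107 107 109 117 118 118 118 119  87  62  49 100 108]
 [108 106 107 103  95 110 119 118 115 119  97  52  67 104 108]
 [ 98  84  80  75  53  69 108 113 115 117  87  39  84 105 110]
 [ 54  56  53  52  59  49  56  58  73  59  44  34 101 108 107]
 [ 60  57  49  55  59  57  55  56  54  55  38  49  99 107 106]
 [ 57  47  51  59  59  59  57  58  61  42  32  48  65  90 106]
 [ 58  43  43  56  59  60  62  64  49  37  30  49  55  54  86]]
rej tag pred [411.30311207 222.88484897]
[[110 106 106 105 103 107 108 110 109 109 109 108 108 109 111 108 107 108 109]
 [108 108 108 109 108 108 107 108 108 107 108 
[... 633 characters left out ...]
02  69  57  49  32  94 109 109]
 [ 56  54  57  58  55  50  59 101 116 116 112  81  61  56  32  47 111 109 107]
 [ 59  59  58  55  47  60  89 115 117 112  82  59  54  36  31  54 109 103 105]
 [ 58  58  56  54  58  91 115 118 115  88  64  58  40  34  29  70  99 105 107]
 [ 58  60  45  58  70 112 120 116 101  71  58  51  37  32  34  53  63  97 106]
 [ 59  59  46  52  60  87 109 103  71  59  53  36  34  32  46  58  58  74  99]
 [ 58  51  28  21  38  43  54  71  61  55  38  29  29  42  59  60  56  56  73]
 [ 60  50  24  19  19  24  43  57  58  43  34  31  36  52  58  58  59  57  56]]
ring px [277.7440585  183.10603291] 547 [array([ 0.4963, -0.0798]), np.float64(112.3263), array([0.062 , 0.0742])]
```

View pics/z5.png

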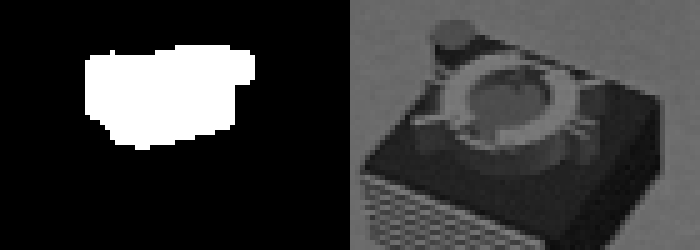

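```bash
python3 - <<'E'
from capst import *
from snap import snap
s,r,w,a,f=cap()
p,d=snap('scene','sc4');g=p.astype(int).mean(2)
np.set_printoptions(linewidth=220)
print(s['ee_pos'],s['ee_rot'],s['qd'].round(2)); print('pred',topix('scene',w+.018*a), 'disc',topix('scene',w-.019*a))
print(g[148:185,265:302].astype(int))
cv2.imwrite('pics/z6.png',cv2.resize(p[135:195,250:320,::-1],None,fx=10,fy=10,interpolation=cv2.INTER_NEAREST))
E
```

```text
[ 0.50399816 -0.06337954  0.30959417] [-179.30273121   -2.02451473  158.48089049] [-0.75  0.07 -0.52 -0.79 -0.01  0.09  0.14]
pred [[282.22430009 156.05406653]] disc [[283.23116626 168.18617116]]
[[  8   0   0 ...  10   6   1]
 [ 71  29  37 ...   7   0  25]
 [114 117 115 ...   6  24  84]
 ...
 [123 122 123 ...  42  80  99]
 [122 122 122 ...  36  27  29]
 [122 125 119 ...  33  35  37]]
```

View pics/z6.png

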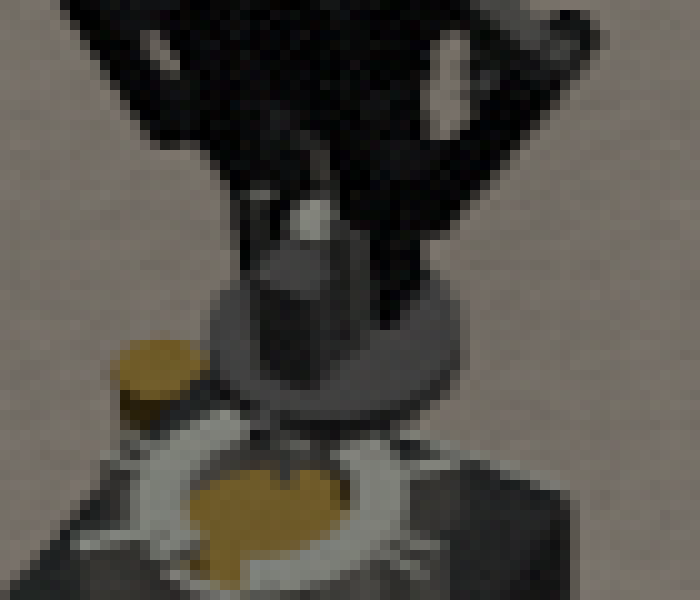

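The scene view shows the disc centred at about column 283, and I predicted 283.2. The tag is partly hidden by a finger. The kinematic cap estimate agrees with the camera, so I'm moving over the socket.

```bash
python3 -m jog '0.01 -.007 -.018 0 .006;0.01 0 0 0 0'; python3 capst.py; python3 -m jog '0.01 0 0 0 0'; python3 capst.py
```

```text
time_s: 15.52
ee_pos: [0.5046, -0.0823, 0.3096]
ee_rot: [-179.3, -2.0, 158.3]
contact_force: [0.1, -0.6, -2.1]
grip_width: 0.0147
t 15.53 wing [ 0.4986 -0.082   0.1459] foot [ 0.4977 -0.0821  0.1089] tilt [0.0236 0.0033] yaw 158.29 F [ 0.1 -0.6 -2.1] T [ 0.05 -0.01 -0.04] w 0.0147
 foot->socket tool shift [ 0.0005 -0.0006  0.    ] height of foot over flange 0.0319 twist 0.005
time_s: 15.65
ee_pos: [0.5047, -0.0821, 0.3096]
ee_rot: [-179.4, -2.0, 158.3]
contact_force: [-0.2, -0.2, -1.6]
grip_width: 0.0148
t 15.65 wing [ 0.4988 -0.0817  0.1459] foot [ 0.4979 -0.0818  0.1089] tilt [0.0235 0.0028] yaw 158.3 F [-0.2 -0.2 -1.6] T [ 0.02 -0.01  0.05] w 0.0148
 foot->socket tool shift [ 0.0006 -0.001   0.    ] height of foot over flange 0.0319 twist 0.005
```

```bash
python3 -m jog '0.01 0 -.001 .014 .005;0.01 0 0 .013 0;0.01 0 0 0 0'; python3 capst.py
```

```text
time_s: 16.02
ee_pos: [0.503, -0.0825, 0.2801]
ee_rot: [-179.3, -2.1, 158.0]
contact_force: [0.9, -0.7, -2.0]
grip_width: 0.0147
t 16.02 wing [ 0.4968 -0.082   0.1164] foot [ 0.4959 -0.0821  0.0794] tilt [0.0246 0.0025] yaw 158.02 F [ 0.9 -0.7 -2. ] T [-0.04 -0.04 -0.04] w 0.0147
 foot->socket tool shift [-0.0012  0.0001 -0.    ] height of foot over flange 0.0024 twist 0.0
```

```bash
python3 -m jog '0.01 -.0014 0 .003 0;0.01 0 0 0 0'; python3 capst.py;  python3 -m jog '0.01 0 0 .005 0;0.01 0 0 0 0'; python3 capst.py
```

```text
time_s: 16.27
ee_pos: [0.5043, -0.0828, 0.2768]
ee_rot: [-179.4, -2.1, 158.1]
contact_force: [-0.1, -0.6, -1.1]
grip_width: 0.0149
t 16.27 wing [ 0.4981 -0.0823  0.1131] foot [ 0.4972 -0.0824  0.0761] tilt [0.0247 0.0022] yaw 158.05 F [-0.1 -0.6 -1.1] T [ 0.03 -0.02 -0.03] w 0.0149
 foot->socket tool shift [ 0.0002 -0.0002  0.    ] height of foot over flange -0.0009 twist 0.001
time_s: 16.52
ee_pos: [0.5043, -0.0828, 0.2718]
ee_rot: [-179.4, -2.0, 158.1]
contact_force: [-1.0, 0.0, -1.5]
grip_width: 0.0145
t 16.52 wing [ 0.4982 -0.0823  0.1081] foot [ 0.4973 -0.0824  0.0711] tilt [0.024  0.0024] yaw 158.05 F [-1.   0.  -1.5] T [-0.04 -0.02  0.03] w 0.0145
 foot->socket tool shift [ 0.0003 -0.0002  0.    ] height of foot over flange -0.0059 twist 0.001
```

Foot is 6 mm below the flange top with no contact force, so the lugs are in the slots. Continuing down.

```bash
python3 -m jog '0.01 0 0 .004 0;0.01 0 0 0 0'; python3 capst.py;  python3 -m jog '0.01 0 0 .003 0;0.01 0 0 0 0'; python3 capst.py; python3 -m jog '0.01 0 0 .002 0;0.01 0 0 0 0'; python3 capst.py
```

```text
time_s: 16.77
ee_pos: [0.5042, -0.0828, 0.2677]
ee_rot: [-179.4, -2.0, 158.0]
contact_force: [-0.5, -0.0, -1.1]
grip_width: 0.0149
t 16.77 wing [ 0.4981 -0.0823  0.104 ] foot [ 0.4973 -0.0824  0.067 ] tilt [0.0237 0.0025] yaw 158.05 F [-0.5 -0.  -1.1] T [ 0.01 -0.03 -0.01] w 0.0149
 foot->socket tool shift [ 0.0002 -0.0002  0.    ] height of foot over flange -0.01 twist 0.001
time_s: 17.02
ee_pos: [0.5041, -0.0828, 0.2646]
ee_rot: [-179.4, -2.0, 158.0]
contact_force: [0.7, 0.6, -2.2]
grip_width: 0.0147
t 17.02 wing [ 0.4982 -0.0823  0.1009] foot [ 0.4973 -0.0824  0.0639] tilt [0.0234 0.0026] yaw 158.05 F [ 0.7  0.6 -2.2] T [ 0.06 -0.08 -0.01] w 0.0147
 foot->socket tool shift [ 0.0003 -0.0002  0.    ] height of foot over flange -0.0131 twist 0.001
time_s: 17.27
ee_pos: [0.5043, -0.0826, 0.2644]
ee_rot: [-179.3, -1.9, 158.0]
contact_force: [-0.6, 0.3, -1.1]
grip_width: 0.0145
t 17.27 wing [ 0.4985 -0.0823  0.1007] foot [ 0.4977 -0.0825  0.0637] tilt [0.0226 0.0037] yaw 158.05 F [-0.6  0.3 -1.1] T [-0.06 -0.03 -0.03] w 0.0145
 foot->socket tool shift [ 0.0006 -0.0003  0.    ] height of foot over flange -0.0133 twist 0.001
```

```bash
python3 -m jog '0.01 0 0 .003 0;0.01 0 0 .001 0'; python3 capst.py;  python3 -m jog '0.01 0 0 .003 0;0.01 0 0 .002 0'; python3 capst.py
```

```text
time_s: 17.52
ee_pos: [0.5044, -0.0822, 0.2641]
ee_rot: [-179.2, -1.8, 158.0]
contact_force: [-4.5, 0.2, 7.3]
grip_width: 0.0147
t 17.52 wing [ 0.4986 -0.0823  0.1004] foot [ 0.4978 -0.0825  0.0634] tilt [0.022  0.0062] yaw 158.04 F [-4.5  0.2  7.3] T [ 0.19  0.79 -0.  ] w 0.0147
 foot->socket tool shift [ 0.0008 -0.0003  0.    ] height of foot over flange -0.0136 twist 0.001
time_s: 17.77
ee_pos: [0.5042, -0.0816, 0.2639]
ee_rot: [-179.0, -1.7, 158.0]
contact_force: [-11.4, 0.4, 21.1]
grip_width: 0.0147
t 17.77 wing [ 0.4986 -0.0823  0.1002] foot [ 0.4978 -0.0827  0.0632] tilt [0.0216 0.0097] yaw 158.04 F [-11.4   0.4  21.1] T [0.3  2.   0.08] w 0.0147
 foot->socket tool shift [ 0.0008 -0.0001  0.    ] height of foot over flange -0.0138 twist 0.001
```

Wing is at z = 0.1002, which is flush, with 21 N of push. Twisting clockwise in small turns.

```bash
python3 -m jog '0.01 .0005 0 .002 .08;0.01 0 0 .002 .08;0.01 0 0 .002 0'; python3 capst.py 113
```

```text
time_s: 18.15
ee_pos: [0.5044, -0.0793, 0.2639]
ee_rot: [-178.7, -1.3, 148.7]
contact_force: [-11.7, -0.9, 24.3]
grip_width: 0.0148
t 18.15 wing [ 0.4993 -0.0804  0.1002] foot [ 0.4986 -0.0809  0.0632] tilt [0.0189 0.0142] yaw 148.72 F [-11.7  -0.9  24.3] T [-0.01  2.43  0.12] w 0.0148
 foot->socket tool shift [ 0.0006 -0.0022  0.0001] height of foot over flange -0.0138 twist 0.623
```

```bash
python3 -m jog '0.01 0 -.002 .001 .1;0.01 0 -.001 .001 .1;0.01 0 0 .001 0'; python3 capst.py 113
```

```text
time_s: 18.52
ee_pos: [0.5035, -0.0797, 0.264]
ee_rot: [-178.7, -0.9, 137.0]
contact_force: [-7.3, -1.8, 13.5]
grip_width: 0.0147
t 18.52 wing [ 0.4991 -0.0809  0.1003] foot [ 0.4985 -0.0815  0.0633] tilt [0.0169 0.0165] yaw 137.03 F [-7.3 -1.8 13.5] T [-0.22  1.45  0.02] w 0.0147
 foot->socket tool shift [ 0.0004 -0.0018  0.    ] height of foot over flange -0.0137 twist 0.419
```

```bash
python3 -m jog '0.01 0 -.001 .001 .1;0.01 0 -.001 .001 .1;0.01 0 0 .001 0'; python3 capst.py 113;python3 -m jog '0.01 0 -.001 .001 .1;0.01 0 -.001 .001 .08;0.01 0 0 0 0'; python3 capst.py 113
```

```text
time_s: 18.9
ee_pos: [0.503, -0.0793, 0.264]
ee_rot: [-178.7, -0.5, 125.3]
contact_force: [-7.7, -2.0, 13.5]
grip_width: 0.0151
t 18.9 wing [ 0.4992 -0.0804  0.1002] foot [ 0.4986 -0.0811  0.0632] tilt [0.0152 0.0184] yaw 125.34 F [-7.7 -2.  13.5] T [-0.16  1.46  0.09] w 0.0151
 foot->socket tool shift [-0.0002 -0.0021  0.    ] height of foot over flange -0.0138 twist 0.215
time_s: 19.27
ee_pos: [0.5024, -0.0788, 0.2641]
ee_rot: [-178.9, -0.1, 114.9]
contact_force: [0.4, -0.4, -1.7]
grip_width: 0.0147
t 19.27 wing [ 0.4993 -0.0799  0.1003] foot [ 0.4988 -0.0806  0.0633] tilt [0.0131 0.0193] yaw 114.88 F [ 0.4 -0.4 -1.7] T [-0.13  0.    0.05] w 0.0147
 foot->socket tool shift [-0.001  -0.0025  0.    ] height of foot over flange -0.0137 twist 0.033
```

```bash
python3 -m jog '0.01 -.001 -.0025 .0005 .03;0.01 0 0 0 0'; python3 capst.py 113
python3 - <<'E'
from snap import *
p,d=snap('scene','sc5');snap('top','top5')
cv2.imwrite('pics/z7.png',cv2.resize(p[135:215,240:320,::-1],None,fx=7,fy=7,interpolation=cv2.INTER_CUBIC))
E
```

```text
time_s: 19.52
ee_pos: [0.5015, -0.0795, 0.264]
ee_rot: [-179.1, -0.1, 113.2]
contact_force: [4.0, 0.3, -2.6]
grip_width: 0.0149
t 19.52 wing [ 0.499  -0.0803  0.1002] foot [ 0.4986 -0.0809  0.0632] tilt [0.01   0.0176] yaw 113.24 F [ 4.   0.3 -2.6] T [ 0.23 -0.74  0.11] w 0.0149
 foot->socket tool shift [-0.0008 -0.0021  0.    ] height of foot over flange -0.0138 twist 0.004
```

View pics/z7.png

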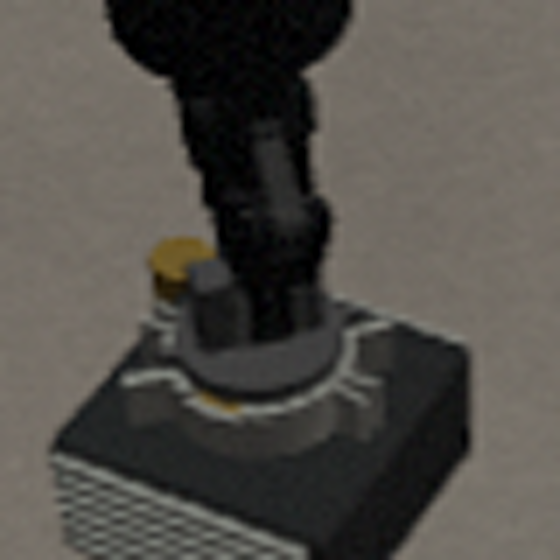

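View pics/top5.png

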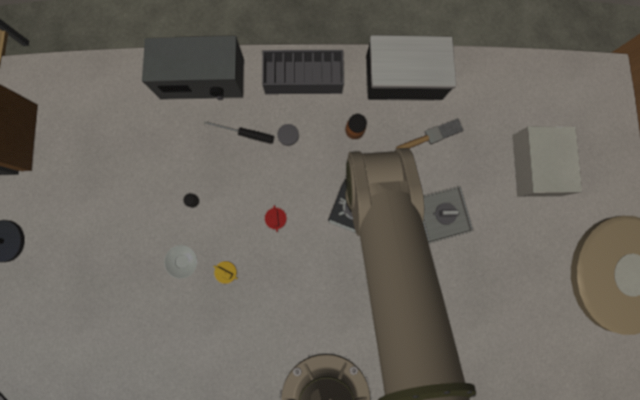

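```bash
python3 - <<'E'
from capst import *
s,r,w,a,f=cap()
p=cv2.imread('pics/sc5.png')
out=[]
for k,yaw in enumerate((113,120,106)):
    t=np.radians(yaw);u=np.array([np.cos(t),np.sin(t),0]);v=np.array([-u[1],u[0],0])
    im=cv2.resize(p[135:215,240:320],None,fx=5,fy=5,interpolation=cv2.INTER_CUBIC)
    for wc in (w,):
        C=[wc-.022*u+sy*.008*v+sz*np.array([0,0,.015]) for sy,sz in((1,1),(-1,1),(-1,-1),(1,-1))]
        N=[wc-.036*u-np.array([0,0,.019]),wc+.036*u-np.array([0,0,.019])]
        q=((topix('scene',np.array(C))-[240,135]+.5)*5).astype(int)
        cv2.polylines(im,[q.reshape(-1,1,2)],True,(0,255,0),1)
        for n in ((topix('scene',np.array(N))-[240,135]+.5)*5).astype(int): cv2.circle(im,tuple(int(z) for z in n),3,(0,0,255),1)
    out.append(im[80:400])
cv2.imwrite('pics/z8.png',np.hstack(out[:2]))
cv2.imwrite('pics/z9.png',np.hstack([out[0],cv2.resize(p[135:215,240:320],None,fx=5,fy=5,interpolation=cv2.INTER_CUBIC)[80:400]]).astype(float).clip(0,120)*2)
E
```

```text
[ WARN:0@0.092] global loadsave.cpp:1063 imwrite_ Unsupported depth image for selected encoder is fallbacked to CV_8U.
```

View pics/z9.png

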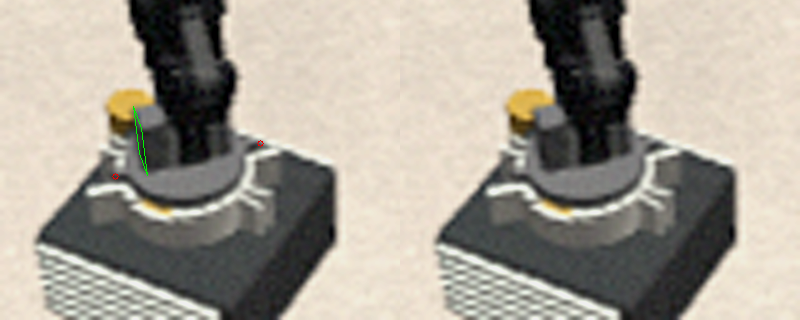

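The overlay of the predicted wing end and noses fits the picture: the wing is toward the single ribs and the front slot is uncovered. I'll nudge it nearer the axis and check that it holds.

```bash
python3 -m jog '0.01 -.001 -.003 .001 .004;0.01 0 0 0 0;0.01 0 0 0 0'; python3 capst.py 113;
```

```text
time_s: 20.0
ee_pos: [0.5004, -0.0804, 0.2639]
ee_rot: [-179.3, -0.1, 113.2]
contact_force: [2.1, 1.8, -0.3]
grip_width: 0.0146
t 20.0 wing [ 0.4985 -0.0809  0.1001] foot [ 0.4983 -0.0815  0.0631] tilt [0.0062 0.0158] yaw 113.17 F [ 2.1  1.8 -0.3] T [ 0.55 -0.68  0.13] w 0.0146
 foot->socket tool shift [-0.0005 -0.0016  0.    ] height of foot over flange -0.0139 twist 0.003
```

```bash
python3 -m jog '0.01 -.001 -.002 .0005 .004;0.01 0 0 0 0;0.01 0 0 0 0;0.01 0 0 0 0'; python3 capst.py 113; python3 -m jog '0.01 0 0 0 0;0.01 0 0 0 0;0.01 0 0 0 0;0.01 0 0 0 0'; python3 capst.py 113;
```

```text
time_s: 20.5
ee_pos: [0.4995, -0.0813, 0.2638]
ee_rot: [-179.4, -0.1, 113.0]
contact_force: [2.4, 3.5, 0.8]
grip_width: 0.0151
t 20.5 wing [ 0.4979 -0.0815  0.1   ] foot [ 0.4977 -0.0821  0.063 ] tilt [0.0046 0.0145] yaw 113.0 F [2.4 3.5 0.8] T [ 0.72 -0.69  0.11] w 0.0151
 foot->socket tool shift [-0.0001 -0.0008  0.    ] height of foot over flange -0.014 twist 0.0
time_s: 21.0
ee_pos: [0.4995, -0.0812, 0.2638]
ee_rot: [-179.4, -0.2, 113.0]
contact_force: [2.4, 2.6, -0.1]
grip_width: 0.0148
t 21.0 wing [ 0.4979 -0.0815  0.1   ] foot [ 0.4977 -0.082   0.063 ] tilt [0.0046 0.0144] yaw 113.0 F [ 2.4  2.6 -0.1] T [ 0.77 -0.73  0.13] w 0.0148
 foot->socket tool shift [-0.0002 -0.0008  0.    ] height of foot over flange -0.014 twist 0.0
```

Steady: about 1.3 mm off axis, flush, yaw 113.0° and a reaction moment of about 0.13 N·m. I'll check the reject cap and bystanders in the last top picture before handing in.

```bash
python3 - <<'E'
from meas import *
from cell import ctrl
g=np.load('pics/top5.npz')['p'].astype(int).mean(2);g0=np.load('pics/top0.npz')['p'].astype(int).mean(2)
t=blob(win(g>100,436,462,205,222),(449,212));T=toplane('top',t,.06);print('rej tag',[np.round(z,4) for z in pca(T)],'off',T[:,:2].mean(0)-[.4797,-.3276])
for nm,(x0,x1,y0,y1) in dict(obj=(180,202,190,210),blank=(276,300,122,148),drv=(200,275,115,145),jar=(343,370,110,142),dish=(160,200,242,280),brush=(425,465,115,145)).items():
    print(nm,np.abs(g-g0)[y0:y1,x0:x1].max().round(0))
ctrl.hand_in()
E
```

```text
rej tag [array([ 0.4814, -0.3336]), np.float64(89.3282), array([0.0075, 0.0381])] off [ 0.00169534 -0.00598813]
obj 7.0
blank 7.0
drv 7.0
jar 7.0
dish 7.0
brush 7.0
the job is handed in; nothing more can be done
```

I stood the rejected cap in the steel tray first, then seated the passed cap in the lamp house socket and twisted it 45° clockwise to the half-way mark. I handed the job in at about 21 s, still gripping the passed cap there; the hand-in gives no verdict.

Last checks before handing in:
- **Rejected cap:** it stands upright and released. Its tag measured 6 mm from the tray's centre, against 40 mm allowed.
- **Passed cap:**
  - **Position:** the wing centre is at the flush height and about 1.3 mm off the socket's axis (4 mm allowed). Its tilt is about 0.015 rad.
  - **Turn:** the wing stands at 113.0°, and the half-way rib measured 111 to 113.5°, within the 0.14 rad allowed. It held still over the last 0.5 s with a spring reaction of about 0.13 N·m, and it was never turned past the half-way mark.
- **Bystanders:** six of the seven things to be left alone looked unchanged in before-and-after pictures. I did not compare the brass stub in those pictures, as the arm hid it from above; it still shows in the last side view.

Three points were weaker than I would like:
- **Side-camera tag position:** when I checked the cap above the socket, the tag appeared about 2 pixels off. A finger partly hid it, and the cap's disc agreed with my estimate, so I relied on that.
- **Slot angle:** the box outline and the slot shape gave angles 2.4° apart. I used the box outline.
- **Final cap pose:** this comes from the arm's own readings, because the arm hid the cap from the top camera.

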